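Offer up the instrument's cover plate to its hinge and hold it for pinning

TASK

Pick up the aluminium cover plate by its black handle and bring it level over the instrument's specimen stage, lowering its brass knuckle into the gap between the two red knuckles on the instrument's jamb block until the three holes line up like one straight tube (within 3 mm), ready for a colleague to push the hinge pin through. Finish while still holding the plate there by the handle, steady and in the air, not resting on or pressing against the instrument. Do not force the hinge parts together, and leave the white specimen on the stage, the hinge pin, the bottle and the beaker where they are.

Things in the scene. Friction and masses are not known exactly. Their poses are not given: they have to be found in the camera images.
- cover: Loose aluminium plate 120 x 120 x 6 mm, flat on the bench, about 0.35 kg. Origin: centre of its underside; x points to the edge with the brass hinge leaf, y along that edge, z up. The leaf ends in one brass knuckle: a tube along y, 40 mm long, 20 mm outside, 12 mm bore, its axis 76 mm along x and 10 mm above the underside.
- cover_grip (a point): Centre of the black bar handle, over the cover's centre of mass: bar 80 mm long along the cover's y, 14 mm wide, 16 mm tall, 36 mm above the plate's underside, on two posts near its ends (58 mm between them, 22 mm clear under the bar). Axes as the cover's. The knuckle's axis is 65 mm farther along x and 26 mm lower.
- cover_knuckle (a point): Centre of the bore of the cover's brass knuckle. Axes as the cover's; the bore runs along y.
- knuckle_left (a point): Centre of the mouth of the brass knuckle's bore at its +y end, 20 mm from the knuckle's centre. Axes as the cover's.
- knuckle_right (a point): Centre of the mouth of the brass knuckle's bore at its -y end, 20 mm from the knuckle's centre. Axes as the cover's.
- instrument: Fixed cream instrument: base 200 x 150 x 25 mm (x -90 to +110), black stage 80 x 80 mm centred at x = -10 mm, top at 69 mm; at the far end a cream jamb block 110 mm wide along y, front face at x = 81 mm, top at 105 mm under a red hinge leaf 4 mm thick. Origin on the bench; x points from stage to jamb block, y along the hinge axis, z up.
- fixed_axis (a point): Point on the hinge axis midway between the two fixed red knuckles (tubes along y, 25 mm long, 20 mm outside, 12 mm bore, gap between them 46 mm, open from above): x 65, y 0, z 115 mm in the instrument's frame, same axes. Jamb face 16 mm behind it (+x). Cover in place: its x axis points as this one's, cover_knuckle is at this point.
- specimen: White ceramic disc, 44 mm across, 8 mm thick, loose on top of the stage (its top at 77 mm). Origin: centre of its underside. Leave alone.
- hinge_pin: Steel hinge pin, 8 mm thick, 110 mm long, lying along x in a narrow fixed blue tray 130 x 26 x 14 mm on the bench. Origin: under its middle. Leave alone.
- wash_bottle: White bottle, 60 mm across, 120 mm tall, on the bench. Origin: centre of its underside. Leave alone.
- beaker: Glass beaker, 76 mm across, 95 mm tall, on the bench. Origin: centre of its underside. Leave alone.
There are look-alikes about, which are no part of the job. Of the things shaped like the cover, the aluminium one is meant.

How it is judged (in metres and radians):
On the way:
1. the cover is lifted clear of the bench in the gripper (height (world z) of cover above 0.04 m and contact force between the fingers and cover above 1 N), for 0.2 s.
At the end, for the whole second after the job is handed in: Both ends of the brass bore within 3 mm of the fixed axis (fore-aft, height), knuckle within 4.5 mm of mid-gap, plate level within 0.12 rad on the stage side, gripped and still, under 2 N on the instrument, not touching the specimen (x of knuckle_left in the frame of fixed_axis between -0.003 and 0.003 m and z of knuckle_left in the frame of fixed_axis between -0.003 and 0.003 m and x of knuckle_right in the frame of fixed_axis between -0.003 and 0.003 m and z of knuckle_right in the frame of fixed_axis between -0.003 and 0.003 m and y of cover_knuckle in the frame of fixed_axis between -0.0045 and 0.0045 m and angle between cover's own z axis and vertical below 0.12 rad and x of cover_grip in the frame of fixed_axis below -0.05 m and contact force between the fingers and cover above 1 N and contact force between cover and instrument below 2 N and contact force between cover and specimen below 0.1 N and linear speed of cover below 0.03 m/s); the arm keeps its last pose, push and grip.
It fails at once if the specimen is moved (distance of specimen from where it was at the start of the episode above 0.008 m).
It fails at once if the hinge pin is moved (distance of hinge_pin from where it was at the start of the episode above 0.025 m).
It fails at once if the wash bottle is moved (distance of wash_bottle from where it was at the start of the episode above 0.02 m).
It fails at once if the beaker is moved (distance of beaker from where it was at the start of the episode above 0.02 m).
It fails at once if the cover is forced against the instrument (over 25 N) (contact force between cover and instrument above 25 N).
It also fails if it takes over 48 s, if anything falls off the work surface, if the arm or the gripper's body presses on something with over 40 N, if the wrist force passes 120 N, or if a joint passes its speed limit or range.

ROBOT

A 6-joint arm with a two-finger parallel gripper is mounted at the origin on the work surface. World frame = base frame: x ahead of the robot, y to its left, z up, the work surface at z = 0. Lengths are in mm, angles in rad, forces in N, time in s.
With the tool pointing down it reaches from about 275 to 725 mm from the base axis. Payload 15.9 kg.
Tool frame: the origin (TCP) lies on the centre line of the jaws, within the pads' length; the fingertips stand 25 mm ahead of it and the grasp point (between the pads) lies 6 mm ahead of it; y points along the fingers, z is the direction in which the jaws open and shut, and the axes are right-handed (so a half turn about y gives the same grasp; the last joint's range is limited). The gripper opens to 85 mm and grips with 20 to 120 N. Pads are 22 mm wide; open, the fingers measure 114 mm over their backs; the gripper's body (76 mm by 85 mm) begins 54 mm behind the grasp point. The pads swing forward as they close: fully open they stand 13 mm farther back than shut.
Start: joints at [1.169, 0.213, -0.034, 1.323, 0, 1.571], TCP at [195.53, 460.167, 256.306] pointing down, gripper open.
Joint ranges: [-2.98, 2.98], [-0.74, 1.72], [-1.14, 1.35], [-2.1, 2.04], [-1.57, 1.44], [-3.14, 3.14]. Speed limits (rad/s): [1.89, 1.89, 2.39, 2.57, 3.14, 3.14].

INTERFACE

Orientations are given as a unit quaternion [w, x, y, z].
In Python, from bench import manip, vision, workorder gives the robot as it stands.
- The arm moves only by the tool send_rows, never from a script. Its argument "series" is a list that holds one entry, the list of rows, each a list of 5 numbers: the shift along the tool's x, y, z in m, then the turn about the tool's y in rad, then the finger opening in m, from 0 to 0.0854. A call has 1 to 10 rows; each row shifts and turns the commanded pose from where the row before left it, along the tool's axes as they then stand; what a row does not reach is not made up. A row lasts 1/12 s, in which the tool goes at most 41.7 mm and 7.16 degrees, less where a joint would pass 70% of its speed; a pose out of reach is approached as far as the arm can. A call with a gripper value outside its range is refused whole. The fingers move at their own pace and stop on an object; the grip force is fixed at half the most. Time passes only in rows, so rows that do not move let the fingers close. It gives the time, the measured TCP pose, the force and the opening at its end, in the units of the state.
- manip.sense(): the state, without advancing time (a new reading comes with each control period).
- vision.camera(name): name is "scene" or "side" or "wrist"; returns (picture, depth): 400x640x3 uint8, red, green, blue; 400x640 float32, mm along the optical axis (not along the pixel's ray), 0 where there is no reading.
- vision.camera_model(name): a dict with "mtx" (3x3 intrinsics, pixels), "dist_coeffs" ([k1, k2, p1, p2, k3] as OpenCV has them; the pictures are not rectified), "eye" and "attitude" of the camera in the world; the wrist camera has in their place "tool_from_camera" (4x4, takes a point from camera to tool coordinates, whose origin is the TCP and whose axes are the tool frame's). Camera axes: x right, y up, looking along -z (the intrinsics and any distortion apply to the point x, -y, -z); pixel columns grow to the right and rows downward; lengths in mm; the calibration is good to about 2 mm. A picture is of the moment at which its call begins: read the wrist's pose just before it. camera_model takes no time and is no camera call.
- workorder.sign_off(): hands the job in, once; it reports no verdict.
The state is a dict: "time": time; "q": joint angles; "qd": joint speeds; "joint_efforts": joint torques, N m; "position": TCP position; "tcp_rot": TCP orientation; "wrist_force": force on the tool from outside, world axes, zero at the start; "ft_torque": the same for the moment, N m; "opening": finger opening in mm.
Only numpy, scipy, OpenCV 4.12 (cv2) and the standard library are available. Lean on these libraries where they do the work, as an engineer would, in place of code of your own. Each camera call takes 0.05 s, during which the arm holds its last target. There are 200 camera calls.

## Working session

There is one attempt and no reset: what is moved stays moved. The work goes in short steps, Python scripts to look and compute and a tool call to move; the robot and the scene stay as the last step left them, time stands still between calls to the robot, and variables do not carry over. Pictures are saved under pics/ and viewed, about 8 in all and at most 12, crops included, and the job is handed in when it is done.

Besides the shell and the picture viewer there is one more tool, called after "Request:" by a JSON object that holds its "method" and its "body". send_rows: Moves the arm, as the interface text tells. Its arguments: {"type":"object","properties":{"series":{"type":"array","items":{"type":"array","items":{"type":"array","items":{"type":"number"}}}}},"required":["series"]}

```bash
mkdir -p pics; ls; cat > h.py <<'E'
import numpy as np, cv2
from bench import manip, vision, workorder
from scipy.spatial.transform import Rotation as R
def rot(q): return R.from_quat([q[1],q[2],q[3],q[0]]).as_matrix()
def grab(n):
    s=manip.sense(); p,d=vision.camera(n); m=vision.camera_model(n)
    if n=='wrist':
        T=np.array(m['tool_from_camera']); A=rot(s['tcp_rot']); C=A@T[:3,:3]; e=A@T[:3,3]+np.array(s['position'])
    else:
        a=np.array(m['attitude']); C=rot(a) if a.size==4 else a.reshape(3,3); e=np.array(m['eye'])
    return dict(p=p,d=d,C=C,e=e,K=np.array(m['mtx']),D=np.array(m['dist_coeffs']))
def rays(g,uv):
    n=cv2.undistortPoints(np.array(uv,float).reshape(-1,1,2),g['K'],g['D'])[:,0]
    return np.c_[n[:,0],-n[:,1],-np.ones(len(n))]@g['C'].T
def plane(g,uv,z):
    r=rays(g,uv); return g['e']+r*((z-g['e'][2])/r[:,2])[:,None]
def depth(g,uv):
    uv=np.array(uv).reshape(-1,2); return g['e']+rays(g,uv)*g['d'][uv[:,1].astype(int),uv[:,0].astype(int)][:,None]
def proj(g,P):
    c=(np.array(P).reshape(-1,3)-g['e'])@g['C']; c=c*[1,-1,-1]
    return cv2.projectPoints(c,np.zeros(3),np.zeros(3),g['K'],g['D'])[0][:,0]
def save(n,p): cv2.imwrite('pics/'+n,p[...,::-1])
E
python3 - <<'E'
from h import *
import pickle
for n in ['scene','side','wrist']:
    g=grab(n); pickle.dump(g,open(n+'0.pkl','wb')); save(n+'0.png',g['p']); print(n,vision.camera_model(n))
print(manip.sense())
E
```

```text
pics
scene {'mtx': array([[382.50878367,   0.        , 318.77214431],
       [  0.        , 382.50878367, 206.89702155],
       [  0.        ,   0.        ,   1.        ]]), 'dist_coeffs': array([-0.00285431,  0.        ,  0.        ,  0.        ,  0.        ]), 'eye': array([1180.85924964,  -55.10744701,  711.43469985]), 'attitude': array([0.67077216, 0.29537146, 0.27090176, 0.62404539])}
side {'mtx': array([[429.0246826 ,   0.        , 318.18916628],
       [  0.        , 429.0246826 , 197.95366837],
       [  0.        ,   0.        ,   1.        ]]), 'dist_coeffs': array([-0.00872627,  0.        ,  0.        ,  0.        ,  0.        ]), 'eye': array([  697.76830992, -1109.36914196,   872.40776542]), 'attitude': array([0.88069368, 0.46464169, 0.03627867, 0.08467945])}
wrist {'mtx': array([[277.0445524 ,   0.        , 318.75166256],
       [  0.        , 277.0445524 , 199.19851962],
       [  0.        ,   0.        ,   1.        ]]), 'dist_coeffs': array([-0.03286483,  0.        ,  0.        ,  0.        ,  0.        ]), 'tool_from_camera': array([[ 1.29323528e-04, -9.44142413e-0
[... 261 characters left out ...]
00000000e+00,
         1.00000000e+00]])}
{'time': 0.15, 'q': array([ 1.16897580e+00,  2.13209158e-01, -3.48540997e-02,  1.32350943e+00,
       -2.25968778e-05,  1.57081066e+00]), 'qd': array([ 0.00209307, -0.00093438,  0.00198146,  0.00032371,  0.00062042,
        0.00113975]), 'joint_efforts': array([-3.22335800e-03, -6.86408544e+01,  4.87244904e+01,  1.33572097e-02,
       -1.96338838e-04,  6.20943297e-09]), 'position': array([195.4654566 , 459.96597569, 255.97096645]), 'tcp_rot': array([-0.69261194,  0.69315306, -0.14116309,  0.1410692 ]), 'wrist_force': array([0.46925936, 0.05669692, 0.55838328]), 'ft_torque': array([ 0.01723919, -0.01620596, -0.01653526]), 'opening': 85.44889576100492}
```

View pics/scene0.png

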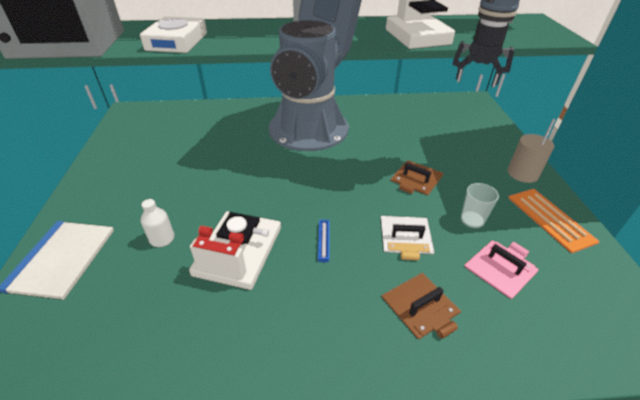

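View pics/side0.png

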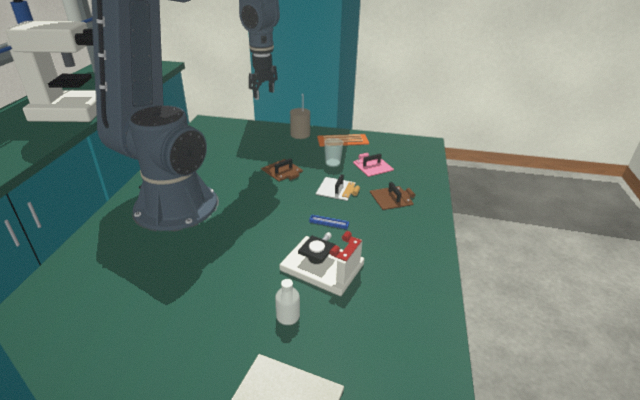

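Candidates in the scene view are: white/aluminium plate with a brass knuckle (407,235), big brown (422,303), pink (502,267) and small brown (417,178). By the description it is the one at (407,235).

```bash
python3 - <<'E'
from h import *
import pickle
g=pickle.load(open('scene0.pkl','rb'))
print(rot(manip.sense()['tcp_rot']).round(3))
pts={'plate corners':[(385,218),(430,220),(433,252),(383,248)],'handle':[(392,230),(424,231)],'knuckle':[(402,256),(419,256)],'redL':[(196,240)],'redR':[(236,236)],'specimen':[(236,223)],'jambtop':[(217,243)],'beaker':[(478,190)],'bottle':[(150,205)],'pin':[(323,240)]}
for k,v in pts.items(): print(k,depth(g,v).round(0).tolist())
a=cv2.resize(g['p'][205:275,370:450],None,fx=5,fy=5,interpolation=cv2.INTER_CUBIC)
b=cv2.resize(g['p'][205:285,185:290],None,fx=4,fy=4,interpolation=cv2.INTER_CUBIC)
c=np.zeros((350,830,3),np.uint8);c[:350,:400]=a[:350];c[:320,405:825]=b; save('crop.png',c[:,:800])
E
```

```text
[[ 0.92  -0.     0.391]
 [-0.391 -0.001  0.92 ]
 [ 0.    -1.    -0.001]]
plate corners [[474.0, 177.0, 5.0], [488.0, 294.0, 3.0], [595.0, 271.0, 1.0], [574.0, 152.0, 1.0]]
handle [[544.0, 177.0, 32.0], [555.0, 253.0, 34.0]]
knuckle [[612.0, 188.0, 13.0], [603.0, 234.0, -1.0]]
redL [[616.0, -271.0, 109.0]]
redR [[624.0, -184.0, 123.0]]
specimen [[537.0, -198.0, 76.0]]
jambtop [[627.0, -225.0, 109.0]]
beaker [[455.0, 417.0, 72.0]]
bottle [[511.0, -388.0, 121.0]]
pin [[547.0, 6.0, 12.0]]
```

View pics/crop.png

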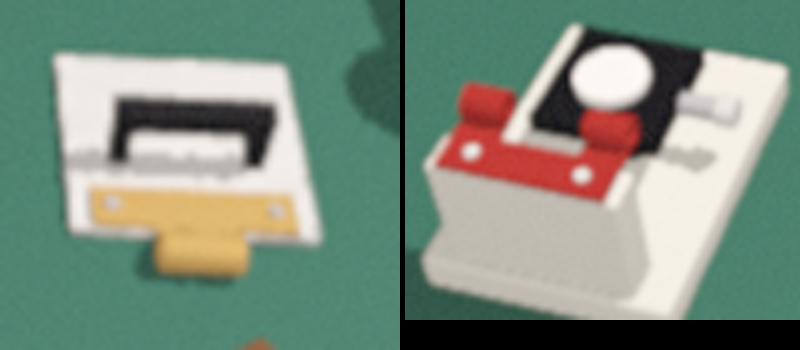

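The crop confirms the choice: silver-white plate with black handle, brass leaf and knuckle at (407,235). The red hinge is on the instrument at (215,240). I'll move over the cover for a closer wrist view.

Request:
{"method": "send_rows", "body": {"series": [[[0.035, 0.004, -0.007, 0, 0.06], [0.035, 0.004, -0.007, 0, 0.06], [0.035, 0.004, -0.007, 0, 0.06], [0.035, 0.004, -0.007, 0, 0.06], [0.035, 0.004, -0.007, 0, 0.06], [0.035, 0.004, -0.007, 0, 0.06], [0.035, 0.004, -0.007, 0, 0.06], [0.035, 0.004, -0.007, 0, 0.06], [0.035, 0.004, -0.007, 0, 0.06], [0.035, 0.004, -0.007, 0, 0.06]]]}}

```text
time: 0.98
position: [491.5, 257.4, 215.9]
tcp_rot: [-0.693, 0.693, -0.141, 0.141]
wrist_force: [0.5, 1.3, -0.5]
opening: 60.0
```

Request:
{"method": "send_rows", "body": {"series": [[[0.035, 0.013, -0.0085, 0, 0.06], [0.035, 0.013, -0.0085, 0, 0.06], [0, 0, 0, 0.11, 0.06], [0, 0, 0, 0.11, 0.06], [0, 0, 0, 0.11, 0.06], [0, 0, 0, 0.11, 0.06], [0, 0, 0, 0.11, 0.06], [0, 0, 0, 0.11, 0.06], [0, 0, 0, 0.11, 0.06], [0, 0, 0, 0.11, 0.06]]]}}

```text
time: 1.82
position: [547.9, 215.8, 190.0]
tcp_rot: [-0.565, 0.566, -0.424, 0.424]
wrist_force: [-1.0, -0.2, -0.1]
opening: 60.0
```

Request:
{"method": "send_rows", "body": {"series": [[[0, 0, 0, 0.11, 0.06], [0, 0, 0, 0.11, 0.06], [0, 0, 0, 0.11, 0.06], [0, 0, 0, 0.11, 0.06], [0, 0, 0, 0, 0.06], [0, 0, 0, 0, 0.06]]]}}

```text
time: 2.32
position: [547.9, 215.8, 190.1]
tcp_rot: [0.462, -0.462, 0.536, -0.535]
wrist_force: [-0.4, -0.8, -0.3]
opening: 59.9
```

```bash
python3 - <<'E'
from h import *
import pickle
s=manip.sense(); print(s['time'],s['position'],s['qd'].round(3)); print(rot(s['tcp_rot']).round(3))
g=grab('wrist'); pickle.dump(g,open('w1.pkl','wb')); save('w1.png',g['p'])
E
```

```text
2.3167 [547.94733564 215.81216101 190.0809177 ] [-0.    -0.001  0.001 -0.    -0.    -0.033]
[[-0.147 -0.     0.989]
 [-0.989 -0.    -0.147]
 [ 0.    -1.    -0.   ]]
```

View pics/w1.png

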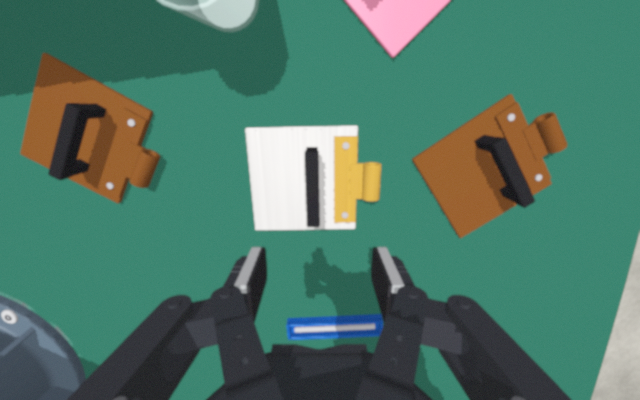

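The wrist view shows the plate at (303,178), handle at (312,187) and knuckle at (370,182). Next I measure the pose from this view.

```bash
cat > cov.py <<'E'
from h import *
import pickle
g=pickle.load(open('w1.pkl','rb')); p=g['p'].astype(int); s=manip.sense()
h=cv2.cvtColor(g['p'],cv2.COLOR_RGB2HSV)
roi=np.zeros(p.shape[:2],bool); roi[115:240,238:390]=1
def big(m):
    n,l,st,c=cv2.connectedComponentsWithStats((m&roi).astype(np.uint8)); k=1+st[1:,4].argmax(); return l==k
white=big((h[...,1]<40)&(h[...,2]>120)|(h[...,0]<30)&(h[...,0]>15)&(h[...,1]>90)|(h[...,2]<70))
white=cv2.morphologyEx(white.astype(np.uint8),cv2.MORPH_OPEN,np.ones((45,45)))>0
dark=big((h[...,2]<60)); brass=big((h[...,0]<30)&(h[...,0]>15)&(h[...,1]>90))
def corners(m,z):
    c=max(cv2.findContours(m.astype(np.uint8),0,2)[0],key=cv2.contourArea).reshape(-1,2); 
    P=plane(g,c,z); r=cv2.minAreaRect(P[:,:2].astype(np.float32)); return r,P
for n,m,z in [('plate',white,6),('handle',dark,44),('brass',brass,8)]:
    r,P=corners(m,z); print(n,m.sum(),r)
k=brass.copy(); k[:,:363]=0
r,P=corners(k,18); print('knuckle',r,P.min(0),P.max(0))
v,u=np.nonzero(dark); print('handle depth pts',np.percentile(depth(g,np.c_[u,v]),[5,50,95],axis=0).round(1))
v,u=np.nonzero(k); print('kn depth',np.percentile(depth(g,np.c_[u,v]),[5,50,95],axis=0).round(1))
E
python3 cov.py
```

```text
plate 5812 ((503.55731201171875, 222.66238403320312), (120.51544189453125, 64.2655258178711), 81.59204864501953)
handle 709 ((543.629638671875, 220.50137329101562), (78.0551986694336, 9.613907814025879), 82.65522766113281)
brass 2680 ((592.806640625, 210.796630859375), (97.89295959472656, 50.38512420654297), 82.63056945800781)
knuckle ((606.7489013671875, 210.33534240722656), (44.4542121887207, 18.405248641967773), 84.51107788085938) [595.75467775 187.81173141  18.        ] [617.46494473 232.93449315  18.        ]
handle depth pts [[537.3 186.   43.1]
 [543.9 223.   44.5]
 [550.6 255.8  45.6]]
kn depth [[598.2 191.4   5.5]
 [606.3 211.8  18.8]
 [615.6 228.5  20.9]]
```

Request:
{"method": "send_rows", "body": {"series": [[[-0.004, 0.0, -0.0046, -0.017, 0.06], [0, 0.03, 0, 0, 0.06], [0, 0.03, 0, 0, 0.06], [0, 0.03, 0, 0, 0.06], [0, 0.03, 0, 0, 0.06], [0, 0.015, 0, 0, 0.06], [0, 0.011, 0, 0, 0.06], [0, 0, 0, 0, 0.06], [0, 0, 0, 0, 0.06]]]}}

```text
time: 3.12
position: [544.2, 220.7, 44.7]
tcp_rot: [0.466, -0.466, 0.532, -0.532]
wrist_force: [0.2, -0.1, 0.3]
opening: 60.1
```

Request:
{"method": "send_rows", "body": {"series": [[[0, 0, 0, 0, 0.03], [0, 0, 0, 0, 0.02], [0, 0, 0, 0, 0.01], [0, 0, 0, 0, 0.0], [0, 0, 0, 0, 0.0], [0, 0, 0, 0, 0], [0, 0, 0, 0, 0], [0, 0, 0, 0, 0]]]}}

```text
time: 3.78
position: [544.5, 220.7, 45.3]
tcp_rot: [-0.466, 0.465, -0.532, 0.532]
wrist_force: [-3.7, -1.2, 8.6]
opening: 12.9
```

Request:
{"method": "send_rows", "body": {"series": [[[0, -0.01, 0, 0, 0], [0, -0.02, 0, 0, 0], [0, -0.03, 0, 0, 0], [0, -0.03, 0, 0, 0], [0, -0.03, 0, 0, 0], [0, -0.03, 0, 0, 0], [0, -0.03, 0, 0, 0], [0, -0.02, 0, 0, 0], [0, 0, 0, 0, 0], [0, 0, 0, 0, 0]]]}}

```text
time: 4.62
position: [544.5, 220.6, 245.2]
tcp_rot: [-0.466, 0.465, -0.532, 0.533]
wrist_force: [-0.2, 0.8, -5.4]
opening: 12.9
```

```bash
python3 - <<'E'
from h import *
import pickle
s=manip.sense(); print(s['time'],s['position'],s['wrist_force'],s['ft_torque'],s['opening']); print(rot(s['tcp_rot']).round(4))
g=grab('wrist'); pickle.dump(g,open('w2.pkl','wb')); save('w2.png',g['p'])
# fixed-camera measurement of the instrument reds
for n in ['scene','side']:
    g=pickle.load(open(n+'0.pkl','rb'));h=cv2.cvtColor(g['p'],cv2.COLOR_RGB2HSV)
    m=((h[...,0]<6)|(h[...,0]>174))&(h[...,1]>150)&(h[...,2]>60)
    k,l,st,c=cv2.connectedComponentsWithStats(m.astype(np.uint8)); print(n,[(st[i].tolist()) for i in range(1,k) if st[i,4]>30])
E
```

```text
4.6167 [544.45906917 220.59842047 245.24668578] [-0.22256845  0.78022272 -5.4086726 ] [-0.01031581  0.0402383   0.02778137] 12.92532902729324
[[-1.336e-01  1.700e-03  9.910e-01]
 [-9.910e-01  7.000e-04 -1.336e-01]
 [-9.000e-04 -1.000e+00  1.600e-03]]
scene [[194, 226, 50, 29, 610]]
side [[336, 237, 24, 23, 178], [330, 246, 9, 7, 35]]
```

View pics/w2.png

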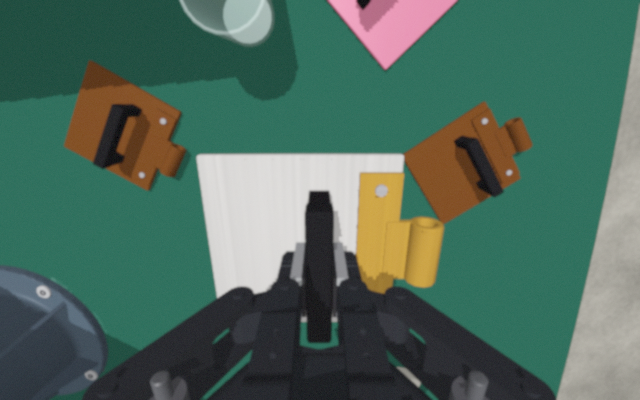

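The plate is held, with the bore end of the brass knuckle visible at (425,225). Next, a spot where the wrist camera sees the red knuckles beside the held plate.

Request:
{"method": "send_rows", "body": {"series": [[[0.01, 0, -0.001, 0, 0], [0.02, 0, -0.002, 0, 0], [0.03, 0, -0.004, 0, 0], [0.033, 0, -0.004, 0, 0], [0.033, 0, -0.004, 0, 0], [0.033, 0, -0.004, 0, 0], [0.033, 0, -0.004, 0, 0], [0.033, 0, -0.004, 0, 0], [0.033, 0, -0.004, 0, 0], [0.033, 0, -0.004, 0, 0]]]}}

```text
time: 5.5
position: [468.7, -64.8, 243.0]
tcp_rot: [0.465, -0.466, 0.533, -0.532]
wrist_force: [1.4, -0.8, -3.6]
opening: 13.0
```

Request:
{"method": "send_rows", "body": {"series": [[[0.033, 0, -0.004, 0, 0], [0.033, 0, -0.004, 0, 0], [0.033, 0, -0.004, 0, 0], [0.033, 0, -0.003, 0, 0], [0.02, 0, -0.003, 0, 0], [0.018, 0, -0.002, 0, 0], [0, 0, 0, 0, 0], [0, 0, 0, 0, 0], [0, 0, 0, 0, 0]]]}}

```text
time: 6.25
position: [427.3, -228.6, 243.5]
tcp_rot: [0.465, -0.465, 0.533, -0.532]
wrist_force: [0.9, -0.0, -3.8]
opening: 12.6
```

```bash
python3 - <<'E'
from h import *
import pickle
s=manip.sense(); print(s['time'],s['position'],s['wrist_force'],s['opening'],s['qd'].round(3)); print(rot(s['tcp_rot']).round(4))
g=grab('wrist'); pickle.dump(g,open('w3.pkl','wb')); save('w3.png',g['p'])
E
```

```text
6.25 [ 427.3432669  -228.61292694  243.46213815] [ 0.86529067 -0.03488995 -3.84274997] 12.562922767124755 [ 0.018 -0.003  0.01   0.001 -0.     0.003]
[[-1.339e-01 -1.400e-03  9.910e-01]
 [-9.910e-01  1.000e-03 -1.339e-01]
 [-8.000e-04 -1.000e+00 -1.500e-03]]
```

View pics/w3.png

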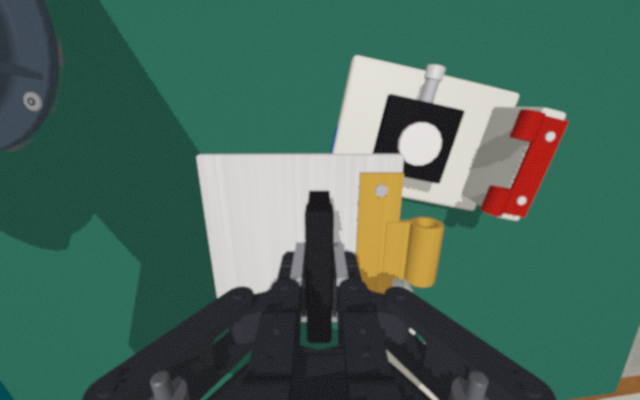

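Now the base, stage and both red knuckles (528,123), (497,200) are in view, with the instrument turned about -0.35 rad. I'll take a close crop for the measurement.

```bash
python3 - <<'E'
from h import *
import pickle
g=pickle.load(open('w3.pkl','rb'))
c=cv2.resize(g['p'][95:225,465:575],None,fx=6,fy=6,interpolation=cv2.INTER_CUBIC)[:600]
c=cv2.resize(g['p'][100:225,470:575],None,fx=4.8,fy=4.8,interpolation=cv2.INTER_CUBIC); save('c3.png',c)
h=cv2.cvtColor(g['p'],cv2.COLOR_RGB2HSV)
m=((h[...,0]<8)|(h[...,0]>172))&(h[...,1]>140)&(h[...,2]>50)
m[:,:470]=0; m[:,580:]=0
c=max(cv2.findContours(m.astype(np.uint8),0,2)[0],key=cv2.contourArea).reshape(-1,2)
print(cv2.approxPolyDP(c,2,True)[:,0].tolist())
# stage edges
d=(h[...,2]<60); d[:, :370]=0; d[:,475:]=0; d[:90]=0; d[190:]=0
c=max(cv2.findContours(d.astype(np.uint8),0,2)[0],key=cv2.contourArea).reshape(-1,2)
a=cv2.approxPolyDP(c,2.5,True)[:,0]; print(a.tolist()); print(plane(g,a,69).round(1).tolist())
P=plane(g,c,69)[:,:2]; print(cv2.minAreaRect(P.astype(np.float32)))
w=(h[...,1]<40)&(h[...,2]>150); 
print('depth stage/white',depth(g,[(395,110),(450,125),(420,145),(375,80),(500,100),(552,137),(520,200)]).round(1).tolist())
E
```

```text
[[567, 121], [549, 118], [536, 111], [520, 112], [511, 136], [528, 140], [529, 148], [512, 187], [506, 189], [491, 186], [482, 210], [494, 215], [502, 212], [525, 215]]
[[389, 96], [375, 151], [397, 151], [396, 139], [408, 123], [415, 120], [432, 122], [443, 136], [439, 156], [423, 167], [405, 163], [404, 171], [409, 176], [437, 181], [462, 112]]
[[510.4, -147.5, 69.0], [492.6, -200.5, 69.0], [515.7, -203.5, 69.0], [515.3, -190.8, 69.0], [528.3, -176.2, 69.0], [535.6, -174.1, 69.0], [553.0, -178.4, 69.0], [564.4, -194.1, 69.0], [560.2, -214.7, 69.0], [543.0, -224.5, 69.0], [523.7, -217.6, 69.0], [522.3, -226.3, 69.0], [527.6, -232.6, 69.0], [558.2, -242.4, 69.0], [583.7, -172.3, 69.0]]
((534.8319702148438, -194.77395629882812), (76.55194091796875, 78.42672729492188), 70.78421783447266)
depth stage/white [[515.6, -161.7, 69.3], [571.3, -183.7, 69.6], [537.1, -198.7, 78.0], [506.0, -128.8, 26.4], [649.7, -168.2, 25.1], [646.6, -200.5, 111.3], [622.4, -258.3, 111.7]]
```

View pics/c3.png

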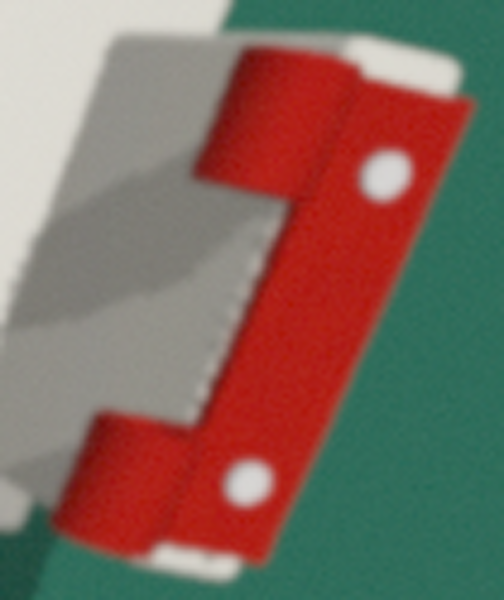

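```bash
cat > fit.py <<'E'
from h import *
import pickle,sys
from scipy.optimize import least_squares
def cloud(g,m):
    v,u=np.nonzero(m&(g['d']>0)); return depth(g,np.c_[u,v]),np.c_[u,v]
def cyl(P,y0,yaw0):
    # params: offset along x', yaw, z, slope ; axis ~ dir(yaw+90deg)
    c=P.mean(0)
    def f(q):
        ex=np.array([np.cos(q[1]),np.sin(q[1]),0]); ey=np.array([-np.sin(q[1]),np.cos(q[1]),q[3]]); ey/=np.linalg.norm(ey)
        w=P-c-q[0]*ex-np.array([0,0,q[2]]); return np.linalg.norm(w-np.outer(w@ey,ey),axis=1)-10
    r=least_squares(f,[0,yaw0,-7,0],loss='soft_l1')
    q=r.x; ex=np.array([np.cos(q[1]),np.sin(q[1]),0]); A=c+q[0]*ex+[0,0,q[2]]
    return A,q[1],q[3],np.abs(r.fun).mean()
def masks(g):
    h=cv2.cvtColor(g['p'],cv2.COLOR_RGB2HSV)
    red=((h[...,0]<8)|(h[...,0]>172))&(h[...,1]>140)&(h[...,2]>50)
    br=(h[...,0]<30)&(h[...,0]>15)&(h[...,1]>90)
    return red,br
E
python3 - <<'E'
from fit import *
g=pickle.load(open('w3.pkl','rb')); red,br=masks(g)
red[:,:470]=0; red[:,580:]=0
P,uv=cloud(g,red); leaf=P[np.abs(P[:,2]-111.5)<1.0]
print('n',len(P),'z pct',np.percentile(P[:,2],[1,10,30,50,70,90,99]).round(1))
# rear edge and silhouette, leaf plane
e=np.array([(x,y) for y in range(124,212) for x in [np.nonzero(red[y])[0].max()]]); E=plane(g,e,109)[:,:2]
vx,vy,x0,y0=cv2.fitLine(E.astype(np.float32),cv2.DIST_HUBER,0,.01,.01).ravel(); print('rear edge yaw',np.degrees(np.arctan2(vy,vx)),x0,y0)
# knuckles: points forward of leaf
yaw=np.radians(-19.5); ex=np.array([np.cos(yaw),np.sin(yaw)]);ey=np.array([-ex[1],ex[0]])
s=P[:,:2]@ex; t=P[:,:2]@ey
r0=np.array([x0,y0])@ex; print('rear s',r0,'s pct',np.percentile(s,[.5,5,50,99.5]).round(1),'t',np.percentile(t,[.3,99.7]).round(1))
for lo,hi in [(0,400)]:
    K=P[(s<r0-22)] ; tk=K[:,:2]@ey; sp=(t.min()+t.max())/2
    for nm,k in [('up',K[tk>np.median(t)]),('lo',K[tk<np.median(t)])]:
        tt=k[:,:2]@ey; print(nm,len(k),np.percentile(tt,[1,99]).round(1),np.percentile(k[:,:2]@ex,[1,99]).round(1),np.percentile(k[:,2],[1,50,99]).round(1),[np.round(x,3) for x in cyl(k,0,yaw)])
# brass in tool frame
br[:,:405]=0; br[:215]=0; br[:,450:]=0
B,u=cloud(g,br); s_=manip.sense(); A=rot(s_['tcp_rot']); 
B=B[B[:,2]>212]
print('brass',len(B),np.percentile(B[:,2],[1,50,99]).round(1),[np.round(x,3) for x in cyl(B,0,-.13)])
E
```

```text
n 3661 z pct [107.9 108.9 109.6 110.2 119.2 124.8 126.2]
rear edge yaw 70.93295 647.00055 -230.25352
rear s 686.749768479484 s pct [635.1 636.4 666.1 686.8] t [-51.8  42.5]
up 896 [ 2.8 42.1] [634.9 664.5] [108.  122.4 126.4] [array([ 619.578, -188.685,  115.483]), np.float64(-0.078), np.float64(0.016), np.float64(1.638)]
lo 794 [-51.8  -1.1] [635.7 664.5] [107.7 121.5 126.3] [array([ 599.222, -249.374,  115.53 ]), np.float64(-0.581), np.float64(0.015), np.float64(1.563)]
brass 1715 [212.4 217.  219.2] [array([ 493.028, -239.32 ,  208.177]), np.float64(-0.122), np.float64(-0.006), np.float64(0.46)]
```

```bash
python3 - <<'E'
from fit import *
g=pickle.load(open('w3.pkl','rb')); red,br=masks(g)
red[:,:470]=0; red[:,580:]=0
P,uv=cloud(g,red)
for yd in (-18.5,-19.5):
    yaw=np.radians(yd); ex=np.array([np.cos(yaw),np.sin(yaw)]);ey=np.array([-ex[1],ex[0]])
    s=P[:,:2]@ex; t=P[:,:2]@ey; r0=np.array([647,-230.25])@ex
    k=(s<r0-36); K=P[k]; tk=t[k]; ss=np.sort(tk); i=np.argmax(np.diff(ss)); print(yd,'ends',ss[0],ss[5],'gap',ss[i],ss[i+1],'end',ss[-6],ss[-1], 'mid of gap',(ss[i]+ss[i+1])/2,'mid ends',(ss[5]+ss[-6])/2)
    tm=(ss[i]+ss[i+1])/2
    K=K[(np.abs(tk-tm)>25)&(np.abs(tk-tm)<46)]
    A,y,sl,e=cyl(K,0,yaw); exx=np.array([np.cos(y),np.sin(y)]); eyy=np.array([-exx[1],exx[0]])
    print(len(K),'axis yaw deg',np.degrees(y),'slope',sl,e,A)
    F=A.copy(); d=tm-A[:2]@ey; F[:2]+=eyy*d/(eyy@ey); F[2]+=sl*d; print('fixed axis mid',F, 'tm',tm)
# independent: stage fit centre + 75mm along x (stage at -10)
h=cv2.cvtColor(g['p'],cv2.COLOR_RGB2HSV); 
v=np.array([(389,96),(462,112),(437.5,181)])
Q=plane(g,v,69)[:,:2]; yaw=np.radians(-19.2); ex=np.array([np.cos(yaw),np.sin(yaw)])
print('stage ctr',(Q[0]+Q[2])/2,'->axis',(Q[0]+Q[2])/2+75*ex, 'sides',np.linalg.norm(np.diff(Q,axis=0),axis=1))
E
```

```text
-18.5 ends -63.42702690009159 -63.046527811483905 gap -38.79323484354125 7.146473991942443 end 31.123778237300606 31.591197669735774 mid of gap -15.823380425799403 mid ends -15.96137478709165
1122 axis yaw deg -19.03857448838798 slope 0.00203269683546005 0.562103742613182 [ 608.61853111 -216.10767975  115.53174745]
fixed axis mid [ 607.31337772 -219.8898466   115.52361494] tm -15.823380425799403
-19.5 ends -52.27435811508716 -51.92373831868887 gap -27.656454284746438 18.443076739591984 end 42.260401028535156 42.80737103244781 mid of gap -4.606688772577227 mid ends -4.8316686450768564
1125 axis yaw deg -19.042132120799103 slope 0.0019641707757282103 0.5617146197867761 [ 608.80321038 -215.58084089  115.53001482]
fixed axis mid [ 607.29780573 -219.94243186  115.52095227] tm -4.606688772577227
stage ctr [ 534.55712015 -194.9609458 ] ->axis [ 605.38534792 -219.62594431] sides [77.4224021  74.48367631]
```

```bash
cat > rel.py <<'E'
from fit import *
F=np.array([607.3,-219.9,115.5]); FY=-0.3323
def brass(g,box=(405,215,450,300),zr=9):
    red,br=masks(g); m=np.zeros_like(br); m[box[1]:box[3],box[0]:box[2]]=1
    B,u=cloud(g,br&m); s=manip.sense(); A=rot(s['tcp_rot']); yaw=np.arctan2(A[1,2],A[0,2])
    B=B[B[:,2]>np.percentile(B[:,2],98)-zr]
    C,y,sl,e=cyl(B,0,yaw)
    ey=np.array([-np.sin(y),np.cos(y),sl]); t=(B-C)@ey; hi=np.percentile(t,99.3)
    return C+(hi-20)*ey,y,sl,e,(np.percentile(t,[.7,99.3])),yaw,A,s
def report(g,**k):
    C,y,sl,e,t,yaw,A,s=brass(g,**k); print('brass ctr',C.round(2),'yaw',y.round(4),'slope',sl.round(4),'res',e.round(2),'t',t.round(1),'toolyaw',yaw.round(4))
    d=FY-y; p=np.array(s['position']); v=C-p
    c,si=np.cos(d),np.sin(d); v2=np.array([c*v[0]-si*v[1],si*v[0]+c*v[1],v[2]])
    T=F-v2; print('tcp',p.round(1),'target tcp',T.round(2),'turn',-d); D=T-p; print('move in present tool axes',(A.T@D).round(2))
E
python3 - <<'E'
from rel import *
report(pickle.load(open('w3.pkl','rb')))
E
```

```text
brass ctr [ 492.91 -240.98  208.19] yaw -0.1237 slope -0.0068 res 0.47 t [-21.1  18.2] toolyaw -0.1337
tcp [ 427.6 -228.4  243.7] target tcp [ 546.06 -194.06  150.97] turn 0.20856723655390297
move in present tool axes [-49.74  92.59 112.89]
```

Request:
{"method": "send_rows", "body": {"series": [[[-0.007, 0, 0.016, 0, 0], [-0.012, 0, 0.027, 0, 0], [-0.012, 0, 0.027, 0, 0], [-0.012, 0, 0.027, 0, 0], [-0.0067, 0, 0.0159, 0, 0], [0, 0, 0, 0.07, 0], [0, 0, 0, 0.07, 0], [0, 0, 0, 0.0686, 0], [0, 0, 0, 0, 0], [0, 0, 0, 0, 0]]]}}

```text
time: 7.13
position: [546.5, -194.1, 244.1]
tcp_rot: [0.408, -0.408, 0.577, -0.577]
wrist_force: [0.3, -0.2, -3.5]
opening: 13.0
```

Request:
{"method": "send_rows", "body": {"series": [[[0, 0.01, 0, 0, 0], [0, 0.02, 0, 0, 0], [0, 0.01, 0, 0, 0], [0, 0, 0, 0, 0], [0, 0, 0, 0, 0], [0, 0, 0, 0, 0]]]}}

```text
time: 7.63
position: [546.7, -194.9, 205.0]
tcp_rot: [-0.408, 0.407, -0.578, 0.578]
wrist_force: [0.9, -0.3, -4.0]
opening: 13.0
```

```bash
python3 - <<'E'
from rel import *
s=manip.sense(); print(s['time'],s['wrist_force'])
g=grab('wrist'); pickle.dump(g,open('w4.pkl','wb')); save('w4.png',g['p']); report(g)
E
```

```text
7.6333 [ 0.91316243 -0.28595094 -3.9509874 ]
brass ctr [ 608.55 -220.46  169.78] yaw -0.3351 slope -0.0089 res 0.46 t [-21.   18.1] toolyaw -0.3422
tcp [ 546.9 -195.   205.1] target tcp [ 545.58 -194.58  150.87] turn -0.0028266763060926237
move in present tool axes [ 0.08 54.27 -1.44]
```

View pics/w4.png

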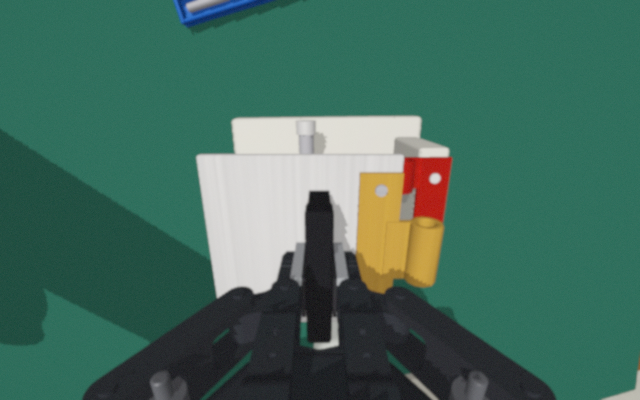

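```bash
python3 - <<'E'
from rel import *
ex=np.array([np.cos(FY),np.sin(FY)]);ey=np.array([-ex[1],ex[0]])
for n,rows in [('w3.pkl',range(124,212)),('w4.pkl',range(162,210))]:
    g=pickle.load(open(n,'rb')); red,br=masks(g); red[:,:400]=0; red[:,580:]=0
    e=np.array([(np.nonzero(red[y])[0].max()+.5,y) for y in rows]); E=plane(g,e,109)[:,:2]-F[:2]
    vx,vy,x0,y0=cv2.fitLine(E.astype(np.float32),cv2.DIST_HUBER,0,.01,.01).ravel()
    print(n,'rear edge yaw',np.degrees(np.arctan2(vy,vx))%180-90,'s at this t',(E@ex).mean(),(E@ey).mean())
    P,uv=cloud(g,red); q=P[:,:2]-F[:2]; s=q@ex;t=q@ey
    lf=(s>20)&(s<38); print('leaf z',np.median(P[lf,2]),'leaf +y end',np.percentile(t[lf],99.5))
    kn=(s<6)&(t>20)&(P[:,2]>112); print('knuckle +y n',kn.sum(), 'ztop',np.percentile(P[kn,2],90) if kn.sum() else 0, np.percentile(t[kn],[.5,99.5]) if kn.sum()>5 else 0)
    screw=cv2.HoughCircles
    h=cv2.cvtColor(g['p'],cv2.COLOR_RGB2HSV); w=((h[...,1]<60)&(h[...,2]>120)).astype(np.uint8)
    k,l,st,c=cv2.connectedComponentsWithStats(w)
    for i in range(1,k):
        if 15<st[i,4]<250 and c[i,0]>400:
            d=plane(g,[c[i]],110)[0,:2]-F[:2]; print('  blob',c[i].round(1),st[i,4],(d@ex).round(2),(d@ey).round(2))
E
```

```text
w3.pkl rear edge yaw -19.039047 s at this t 41.39401035583963 3.2652489599783867
leaf z 109.69111671331675 leaf +y end 46.6468617222832
knuckle +y n 726 ztop 125.69480187399272 [23.18127759 46.97641545]
  blob [549.8 135.9] 70 29.47 31.72
  blob [521.2 200.4] 60 29.55 -31.8
  blob [509.7 217.3] 107 25.79 -50.91
  blob [402.1 283.6] 136 -57.75 -146.7
  blob [411.8 331.2] 31 -26.63 -208.19
  blob [625.  397.1] 155 312.11 -272.52
w4.pkl rear edge yaw -18.909492 s at this t 41.01817874305639 24.53079925276445
leaf z 109.60090841468565 leaf +y end 47.43193689911835
knuckle +y n 262 ztop 125.94614573463016 [23.8615604  48.08620942]
  blob [434.5 178. ] 88 29.09 31.36
  blob [422.2 387.2] 151 47.67 -204.88
```

Both views agree on the axis to within 0.5 mm, and the leaf screws sit symmetric at ±31.8 mm. Lowering to just above the gap.

Request:
{"method": "send_rows", "body": {"series": [[[0, 0.008, -0.0017, -0.003, 0], [0, 0.01, 0, 0, 0], [0, 0.008, 0, 0, 0], [0, 0.006, 0, 0, 0], [0, 0, 0, 0, 0], [0, 0, 0, 0, 0], [0, 0, 0, 0, 0]]]}}

```text
time: 8.27
position: [545.1, -194.3, 172.5]
tcp_rot: [-0.408, 0.408, -0.577, 0.577]
wrist_force: [-0.1, 0.6, -3.0]
opening: 12.8
```

```bash
python3 - <<'E'
from rel import *
s=manip.sense(); print(s['time'],s['wrist_force'])
g=grab('wrist'); pickle.dump(g,open('w5.pkl','wb')); report(g)
E
```

```text
8.2667 [-0.10527122  0.61090695 -2.96861433]
brass ctr [ 606.97 -219.53  137.34] yaw -0.3298 slope -0.0077 res 0.46 t [-20.9  18.2] toolyaw -0.3396
tcp [ 545.2 -194.4  172.6] target tcp [ 545.54 -194.58  150.81] turn 0.0024829366344528703
move in present tool axes [ 0.08 21.84  0.43]
```

Request:
{"method": "send_rows", "body": {"series": [[[0, 0.002, 0, 0, 0], [0, 0.003, 0, 0, 0], [0, 0.003, 0, 0, 0], [0, 0.002, 0, 0, 0], [0, 0, 0, 0, 0], [0, 0, 0, 0, 0]]]}}

```text
time: 8.82
position: [544.8, -194.3, 162.2]
tcp_rot: [0.408, -0.408, 0.577, -0.577]
wrist_force: [-0.9, -0.9, -4.1]
opening: 12.5
```

Request:
{"method": "send_rows", "body": {"series": [[[0, 0.002, 0, 0, 0], [0, 0.003, 0, 0, 0], [0, 0.003, 0, 0, 0], [0, 0.002, 0, 0, 0], [0, 0.0015, 0, 0, 0], [0, 0, 0, 0, 0], [0, 0, 0, 0, 0], [0, 0, 0, 0, 0], [0, 0, 0, 0, 0]]]}}

```text
time: 9.57
position: [545.0, -194.3, 150.9]
tcp_rot: [-0.408, 0.408, -0.577, 0.577]
wrist_force: [-0.3, 0.1, -4.9]
opening: 12.9
```

```bash
python3 - <<'E'
from rel import *
s=manip.sense(); print(s['time'],s['wrist_force'],s['ft_torque'],s['qd'].round(3))
g=grab('wrist'); pickle.dump(g,open('w6.pkl','wb')); report(g)
a=cv2.resize(g['p'][110:300,330:480],None,fx=3,fy=3,interpolation=cv2.INTER_CUBIC)
k=[]
for n,(x,y) in [('scene',(180,205)),('side',(290,215))]:
    q=grab(n); pickle.dump(q,open(n+'6.pkl','wb')); k.append(cv2.resize(q['p'][y:y+90,x:x+110],None,fx=3,fy=3,interpolation=cv2.INTER_CUBIC))
k=np.vstack(k); c=np.zeros((580,790,3),np.uint8); c[:570,:450]=a; c[:540,455:785]=k; save('c6.png',c)
red,br=masks(g); red[:,:400]=0; red[:,480:]=0
ex=np.array([np.cos(FY),np.sin(FY)]);ey=np.array([-ex[1],ex[0]])
P,_=cloud(g,red); q=P[:,:2]-F[:2]; s=q@ex;t=q@ey
kn=(s<6)&(t>18)&(P[:,2]>112); print(kn.sum(),[np.round(v,3) for v in cyl(P[kn],0,FY)],(cyl(P[kn],0,FY)[0][:2]-F[:2])@ex, np.percentile(t[kn],[.5,99.5]))
E
```

```text
9.5667 [-0.25374188  0.10551691 -4.94180004] [ 0.04743402  0.01972404 -0.00098695] [-0.002 -0.     0.     0.001 -0.    -0.001]
brass ctr [ 606.9  -219.49  115.78] yaw -0.3316 slope -0.0069 res 0.46 t [-20.9  18.2] toolyaw -0.3396
tcp [ 545.  -194.3  150.9] target tcp [ 545.42 -194.68  150.66] turn 0.0007279529140567509
move in present tool axes [0.21 0.28 0.52]
1403 [array([ 619.274, -185.097,  115.281]), np.float64(-0.326), np.float64(-0.013), np.float64(0.577)] -0.03423920260157409 [23.86717079 47.99327196]
```

View pics/c6.png

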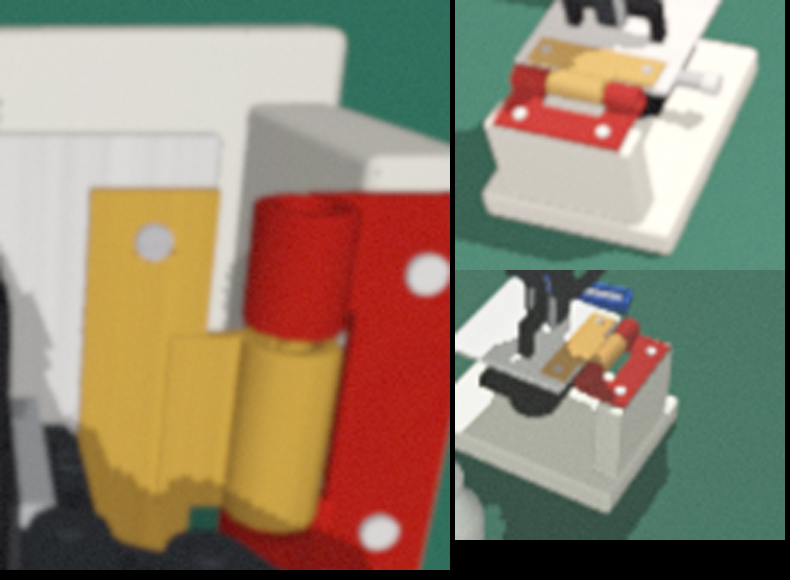

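The brass knuckle sits between the reds, coaxial to about 0.5 mm, with no contact force (the wrist reads only the plate's weight). One small trim, then a re-check.

Request:
{"method": "send_rows", "body": {"series": [[[-0.0003, 0.0003, 0.0004, 0, 0], [0, 0, 0, 0, 0], [0, 0, 0, 0, 0], [0, 0, 0, 0, 0], [0, 0, 0, 0, 0], [0, 0, 0, 0, 0], [0, 0, 0, 0, 0], [0, 0, 0, 0, 0]]]}}

```text
time: 10.38
position: [545.4, -194.2, 150.5]
tcp_rot: [-0.408, 0.408, -0.577, 0.577]
wrist_force: [-0.2, -0.3, -3.9]
opening: 12.5
```

```bash
python3 - <<'E'
from rel import *
s=manip.sense(); print(s['time'],s['wrist_force'],s['opening'],np.abs(s['qd']).max())
g=grab('wrist'); report(g)
workorder.sign_off()
E
```

```text
10.3833 [-0.23576689 -0.2562186  -3.85540829] 12.530773028030058 0.0014116086001565676
brass ctr [ 607.3  -219.37  115.33] yaw -0.3331 slope -0.0055 res 0.45 t [-20.9  18.2] toolyaw -0.3396
tcp [ 545.4 -194.2  150.5] target tcp [ 545.39 -194.74  150.68] turn -0.0008015590678298601
move in present tool axes [ 0.56 -0.17  0.17]
the job is handed in; nothing more can be done
```

I picked up the aluminium cover by its handle and lowered its brass knuckle into the gap between the red knuckles. I handed the job in at about 10.4 s with the plate still held in the air. The hand-in gives no verdict, so the figures below are my own checks.

- **Alignment:** the last wrist-camera fit put the brass bore within about 0.2 mm of the fixed axis fore-aft and in height. It was 0.6 mm off mid-gap, and the yaw error was under 0.001 rad.
- **Level:** the bore slopes by about 0.006 rad. I did not measure the plate's tilt about the hinge axis on its own, but it looked level in the pictures.
- **Contact and grip:** the wrist read about 3.9 N downward, roughly the plate's weight, so I saw no sign of pressing on the instrument. The arm was still.
- **Disagreements:** separate views of the red hinge differed by up to about 0.5 mm fore-aft and in height, and about 0.9 mm along the axis. The calibration is only good to about 2 mm, so the true error could be larger than the fit shows.
- **Other objects:** the gripper and plate stayed clear of the specimen, pin, bottle and beaker throughout. I did not re-measure their positions at the end.

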